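Turn the slotted spacer face up and send it down the lane

TASK

Roll the hexagonal metal spacer over, one flat at a time, until its slotted flat is on top, and lay it slot up across the black pallet, resting flat between the two low grey strips and roughly centred on them. Have the pallet pushed fully home against the end stop of its lane with the spacer lying on it like that, and leave the parts bin, the screwdriver and the grey box where they are.

Things in the scene. Friction and masses are not known exactly. Their poses are not given: they have to be found in the camera images.
- spacer: Loose aluminium hex bar, 60 mm long, 46 across flats (53 across corners, flats 26.6 wide), 0.2 to 0.4 kg; hold it by its end faces. Origin at its centre, x along the bar, z straight out of the slotted flat. Starts left of the lane, lying on a flat at any yaw, slot facing obliquely down, two flats from the top: -120 degrees about its own x axis brings it up.
- slot (a point): Middle of the slotted flat, 23 mm from the spacer's centre. The slot, 12 mm wide, 4 mm deep, with a dark floor, runs the whole length and shows in the outline of both end faces; the other five flats are plain.
- lane: Fixed lane on the bench: steel base plate 270 (x) by 193 mm (y), 4 mm thick, rubber-faced aluminium guide rails 10 mm thick along both long sides (173 mm between them, tops 26 mm above the bench), open at the -x end nearest the robot. Origin at the centre of its underside; x runs along the lane, away from the robot, to the end stop.
- stop (a point): Middle of the inner face of the lane's end stop, a cross bar 26 mm high, 125 mm ahead of the lane's origin, where the pallet's far edge comes to rest.
- pallet: Loose black plastic plate on the lane's base between the rails: 110 mm along the lane (x), 170 across (y), deck 12 mm thick, 0.3 to 0.5 kg, 1.5 mm play to each rail. Origin at the centre of its underside, axes as the lane's. Starts 85 to 115 mm short of home; home is at lane x = 70 mm. Being wide for its length, it cocks and can jam if pushed near an end of the lip (over 40 mm off the middle).
- nest (a point): Point on the pallet's deck (16 mm above the bench), midway between two low grey strips 6 mm wide, 5 high, 50 long in y, 40 mm apart in x. Axes as the pallet's. The spacer lies lengthwise in y between the strips, its centre 23 mm above this point, each end 5 mm beyond the strips' ends.
- lip (a point): Middle of the outer (-x) face of the upright lip, 6 mm thick, along the pallet's whole near edge; lip top 36 mm above the bench, this point 26 mm. Push here, straight along the lane.
- bin: Bystander: loose black open parts bin with one divider, 200 x 130 mm, 80 mm high. Origin at the centre of its underside.
- driver: Bystander: loose screwdriver about 200 mm long lying on the bench. Origin under its middle.
- gauge_box: Bystander: loose grey closed box 100 x 120 mm, 45 mm high. Origin at the centre of its underside.
Things that resemble listed ones, but are neither listed nor needed, are in the scene too. Several things look just like the spacer: the one meant starts nearest to the robot's base. What is shaped like the pallet but turquoise is not meant.

How it is judged (in metres and radians):
At the end, for the whole second after the job is handed in: The spacer rests slot up (within 7 degrees), flat on the deck between the strips: centre within 10 mm of the nest along the lane and 20 mm across it, 4 mm in height, length across the lane within 14 degrees. The pallet lies flat, within 4 mm of the stop. Both are still (angle between spacer's own z axis and vertical below 0.12 rad and x of spacer in the frame of nest between -0.01 and 0.01 m and y of spacer in the frame of nest between -0.02 and 0.02 m and z of spacer in the frame of nest between 0.019 and 0.027 m and angle between the x axis of spacer and the y axis of pallet, either way round below 0.25 rad and x of pallet in the frame of lane above 0.066 m and angle between pallet's own z axis and vertical below 0.05 rad and z of pallet in the frame of lane between 0.001 and 0.008 m and linear speed of each of spacer, pallet below 0.01 m/s and angular speed of spacer below 0.1 rad/s); the robot touches nothing.
It fails at once if the black parts bin is moved more than 30 mm (distance of bin from where it was at the start of the episode above 0.03 m).
It fails at once if the screwdriver is moved more than 30 mm (distance of driver from where it was at the start of the episode above 0.03 m).
It fails at once if the grey gauge box is moved more than 30 mm (distance of gauge_box from where it was at the start of the episode above 0.03 m).
It also fails if it takes over 61 s, if anything falls off the work surface, if the arm or the gripper's body presses on something with over 40 N, if the wrist force passes 120 N, or if a joint passes its speed limit or range.

ROBOT

A 6-joint arm with a two-finger parallel gripper is mounted at the origin on the work surface. World frame = base frame: x ahead of the robot, y to its left, z up, the work surface at z = 0. Lengths are in mm, angles in rad, forces in N, time in s.
With the tool pointing down it reaches from about 275 to 1000 mm from the base axis. Payload 8.4 kg.
Tool frame: the origin (TCP) lies at the very end of the fingers, on their centre line; the grasp point (between the pads) lies 19 mm behind it; x points along the fingers, y is the direction in which the jaws open and shut, and the axes are right-handed (so a half turn about x gives the same grasp; the last joint's range is limited). The gripper opens to 85 mm and grips with 20 to 120 N. Pads are 22 mm wide; open, the fingers measure 114 mm over their backs; the gripper's body (76 mm by 85 mm) begins 54 mm behind the grasp point. The pads swing forward as they close: fully open they stand 13 mm farther back than shut.
Start: joints at [1.339, 0.353, 1.633, -0, 1.155, -0.002], TCP at [142.363, 608.573, 231.281] pointing down, gripper open.
Joint ranges: [-2.63, 2.63], [-0.92, 2.1], [0.06, 2.66], [-1.3, 4.44], [0, 2.69], [-3.02, 3.02]. Speed limits (rad/s): [2.22, 2.22, 2.79, 3.14, 3.14, 3.14].

INTERFACE

Orientations are given as [roll, pitch, yaw] about the fixed x, y, z axes, in that order (R = Rz(yaw) Ry(pitch) Rx(roll)).
In Python, from rig import r, grab_frame, camera_params, sign_off gives the robot as it stands.
- The arm moves only by the tool drive_tool, never from a script. Its argument "rows" is one flat list of numbers, 7 for each row, row after row: the shift along the tool's x, y, z in mm, then the turn, a rotation vector about the tool's x, y, z in degrees, then the opening in per cent of the stroke, from 0 (shut) to 100 (fully open). In form: [x, y, z, rx, ry, rz, fingers, x, y, z, rx, ry, rz, fingers, ...]. A call has 1 to 10 rows; each row is the pose to reach, as a shift and turn from the pose measured when the call began, along the tool's axes at that moment; what a row does not reach only later rows make up. A row lasts 1/8 s, in which the tool goes at most 62.5 mm and 10.7 degrees, less where a joint would pass 70% of its speed; a pose out of reach is approached as far as the arm can. A call with a gripper value outside its range is refused whole. The fingers move at their own pace and stop on an object; "newtons" is the grip in N (left out, the last holds). Time passes only in rows, so rows that repeat a pose let the fingers close. It gives the time, the measured TCP pose, the force and the opening at its end, in the units of the state.
- r.sense(): the state, without advancing time (a new reading comes with each control period).
- grab_frame(name): name is "side" or "top" or "wrist"; returns the picture (420x560x3 uint8, red, green, blue); there is no depth.
- camera_params(name): a dict with "vertical_fov" (degrees; the focal length in pixels is half the picture's height over the tangent of half this angle, whatever the lens; pixels are square), "cx", "cy" (the principal point, pixels), "pose" (4x4, takes a point from camera to world coordinates); the wrist camera has in their place "tool_from_camera" (4x4, takes a point from camera to tool coordinates, whose origin is the TCP and whose axes are the tool frame's). Camera axes: x right, y down, z forward; pixel columns grow to the right and rows downward; lengths in mm; the calibration is good to about 2 mm. A picture is of the moment at which its call begins: read the wrist's pose just before it. camera_params takes no time and is no camera call.
- sign_off(): hands the job in, once; it reports no verdict.
The state is a dict: "clock": time; "qpos": joint angles; "qvel": joint speeds; "joint_efforts": joint torques, N m; "eef_pos": TCP position; "tcp_rot": TCP orientation; "contact_force": force on the tool from outside, world axes, zero at the start; "wrist_torque": the same for the moment, N m; "opening": opening from 0.0 (shut) to 1.0 (fully open).
Only numpy, scipy, OpenCV 4.12 (cv2) and the standard library are available. Lean on these libraries where they do the work, as an engineer would, in place of code of your own. Each camera call takes 0.05 s, during which the arm holds its last target.

## Working session

There is one attempt and no reset: what is moved stays moved. The work goes in short steps, Python scripts to look and compute and a tool call to move; the robot and the scene stay as the last step left them, time stands still between calls to the robot, and variables do not carry over. Pictures are saved under pics/ and viewed, and the job is handed in when it is done.

Besides the shell and the picture viewer there is one more tool, called after "Emit:" as a command line: name --argument value ..., lists and objects as JSON in quotes. drive_tool: Moves the arm, as the interface text tells. Its arguments: {"type":"object","properties":{"rows":{"type":"array","items":{"type":"number"}},"newtons":{"type":"number"}},"required":["rows"]}

```bash
ls; mkdir -p pics; python3 - <<'E'
from rig import r, grab_frame, camera_params
import cv2, json
print(r.sense())
for n in ["side","top","wrist"]:
    im=grab_frame(n); cv2.imwrite(f"pics/{n}0.png",im[:,:,::-1])
    print(n,camera_params(n))
E
```

```text
pics
{'clock': 0.0, 'qpos': array([ 1.33864631e+00,  3.53666637e-01,  1.63413879e+00,  1.67090897e-05,
        1.15520997e+00, -2.39240393e-03]), 'qvel': array([-0.00050876,  0.00048453, -0.00166181,  0.00094547, -0.00063176,
        0.00113142]), 'joint_efforts': array([ 1.47751332e-03, -6.05264425e+01, -3.42070806e+01,  1.95151551e-04,
        9.24777036e-03,  1.23575671e-05]), 'eef_pos': array([142.21747297, 608.10771853, 230.54814856]), 'tcp_rot': array([-1.58392619,  1.5693735 , -1.81369056]), 'contact_force': array([ 0.10485337,  0.43174415, -0.72089609]), 'wrist_torque': array([-0.03040627, -0.05069768, -0.04950536]), 'opening': 1.0029163478146084}
side {'vertical_fov': 50.20997275348824, 'cx': 286.37382817422485, 'cy': 217.22927867454476, 'pose': array([[ 8.48697888e-01, -3.82660786e-01,  3.65078921e-01,
         1.74898660e+02],
       [-5.28586712e-01, -5.90817477e-01,  6.09533262e-01,
        -5.14561636e+02],
       [-1.75494701e-02, -7.10285458e-01, -7.03694951e-01,
         7.40160311e+02],
       [ 0.00000000e+00,  0.00000000e+00,  0.00000000e+00,
         1.00000000e+
[... 203 characters left out ...]
9999270e-01, -3.98068867e-04,  1.14091336e-03,
         8.23558453e+01],
       [-1.05344639e-03, -1.75331034e-01, -9.84508973e-01,
         1.10135449e+03],
       [ 0.00000000e+00,  0.00000000e+00,  0.00000000e+00,
         1.00000000e+00]])}
wrist {'vertical_fov': 61.533601811653135, 'cx': 283.8866654298811, 'cy': 209.99876001020274, 'tool_from_camera': array([[ 7.56332100e-04, -2.57977978e-01,  9.66150501e-01,
        -1.43172089e+02],
       [ 9.99999581e-01, -3.02670575e-04, -8.63648184e-04,
         9.64569980e-01],
       [ 5.15227540e-04,  9.66150750e-01,  2.57977641e-01,
        -6.59484680e+01],
       [ 0.00000000e+00,  0.00000000e+00,  0.00000000e+00,
         1.00000000e+00]])}
```

View pics/top0.png

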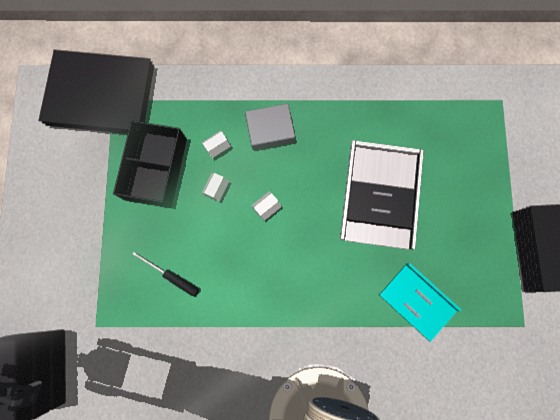

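View pics/side0.png

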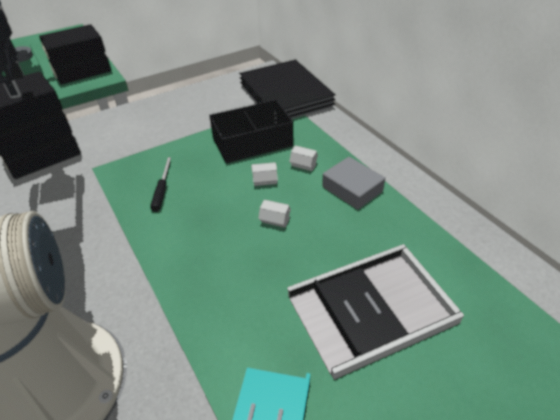

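View pics/wrist0.png

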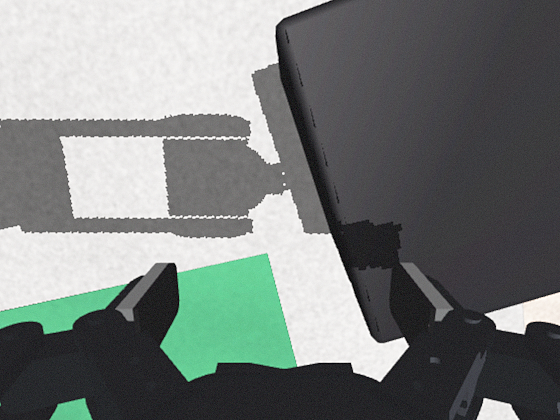

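The top view shows three hex bars, at (216,145), (215,186) and (267,206). The one at (267,206) is closest to the robot's base, which is at about (320,400). I'll check that with coordinates and an enlarged crop.

```bash
cat > h.py <<'E'
import numpy as np, cv2
from scipy.spatial.transform import Rotation as Ro
from rig import r, grab_frame, camera_params
def f(p): return 210/np.tan(np.radians(p["vertical_fov"])/2)
def pose(s=None):
    s=s or r.sense(); T=np.eye(4); T[:3,:3]=Ro.from_euler('xyz',s["tcp_rot"]).as_matrix(); T[:3,3]=s["eef_pos"]; return T
def campose(n,T=None):
    p=camera_params(n)
    return p,(p["pose"] if "pose" in p else (pose() if T is None else T)@p["tool_from_camera"])
def cast(n,uv,z,T=None):
    p,P=campose(n,T); d=P[:3,:3]@np.array([(uv[0]-p["cx"])/f(p),(uv[1]-p["cy"])/f(p),1]); o=P[:3,3]
    return o+d*(z-o[2])/d[2]
def proj(n,X,T=None):
    p,P=campose(n,T); c=P[:3,:3].T@(np.asarray(X)-P[:3,3]); return np.array([c[0]/c[2]*f(p)+p["cx"],c[1]/c[2]*f(p)+p["cy"]])
def tool(yaw,tilt=0):
    """jaws y axis along (cos yaw, sin yaw,0); tool x down, tilted by rotation about y"""
    y=np.array([np.cos(yaw),np.sin(yaw),0]); x=np.array([0,0,-1.]); z=np.cross(x,y)
    return np.c_[x,y,z]@Ro.from_rotvec([0,tilt,0]).as_matrix()
def move(p,R):
    """shift (mm) & rotvec (deg) in current tool frame"""
    T=pose(); d=T[:3,:3].T@(np.asarray(p)-T[:3,3]); w=Ro.from_matrix(T[:3,:3].T@R).as_rotvec(degrees=True)
    print("shift",d.round(1),"rot",w.round(1),"rows",int(np.ceil(max(np.linalg.norm(d)/62.5,np.linalg.norm(w)/10.7))))
def shot(n,name,box=None,k=1):
    T=pose(); im=grab_frame(n)[:,:,::-1]; cv2.imwrite(f"pics/{name}_raw.png",im)
    if box: im=im[box[1]:box[3],box[0]:box[2]]
    if k!=1: im=cv2.resize(im,None,fx=k,fy=k,interpolation=cv2.INTER_CUBIC)
    cv2.imwrite(f"pics/{name}.png",im); return T
E
python3 - <<'E'
from h import *
np.set_printoptions(precision=1,suppress=True)
for uv in [(216,145),(215,186),(267,206)]:
    X=cast("top",uv,35); print(uv,X,np.hypot(X[0],X[1]))
# lane corners on rail tops & pallet strips
t=cv2.imread("pics/top0.png"); c=t[130:260,190:440]; cv2.imwrite("pics/topc.png",cv2.resize(c,None,fx=3.2,fy=3.2,interpolation=cv2.INTER_CUBIC))
s=cv2.imread("pics/side0.png"); c=s[130:240,220:360]; cv2.imwrite("pics/sidec.png",cv2.resize(c,None,fx=5,fy=5,interpolation=cv2.INTER_CUBIC))
E
```

```text
(216, 145) [693.6 269.9  35. ] 744.2469605830775
(215, 186) [580.7 269.2  35. ] 640.0977957128716
(267, 206) [527.2 131.8  35. ] 543.4268668507996
```

View pics/topc.png

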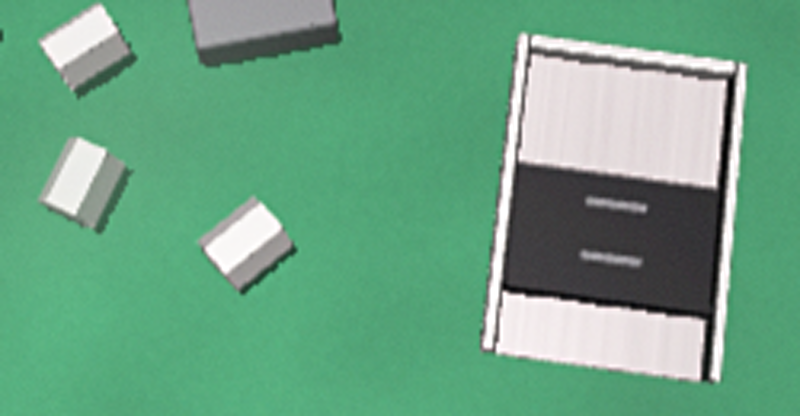

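View pics/sidec.png

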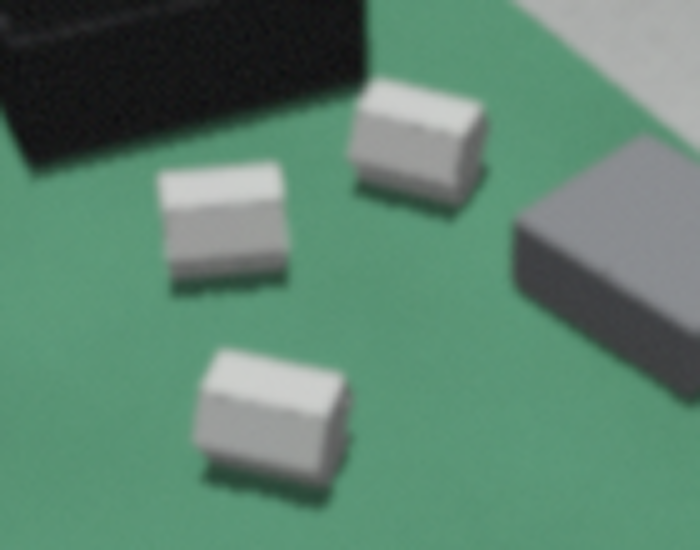

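The top view shows the target bar at (267,206), about 543 mm from the base. The bars at (215,186) and (216,145) are 640 and 744 mm away, so (267,206) is the one meant. Next I'll move the wrist camera to look along the bar at its end face.

```bash
python3 - <<'E'
from h import *
np.set_printoptions(precision=2,suppress=True)
T=pose(); print(T)
Tc=camera_params("wrist")["tool_from_camera"]
C=np.array([524,133,23.])
for yawd in (40,-140):
    R=tool(np.radians(yawd),-np.radians(30))
    cz=R@Tc[:3,2]
    cam=C-270*cz
    tcp=cam-R@Tc[:3,3]
    print(yawd,cz,cam,tcp,np.degrees(Ro.from_matrix(R).as_euler('xyz'))); move(tcp,R)
E
```

```text
[[ -0.     0.23   0.97 142.28]
 [ -0.     0.97  -0.23 608.23]
 [ -1.    -0.    -0.   230.75]
 [  0.     0.     0.     1.  ]]
40 [ 0.45 -0.54 -0.71] [401.57 279.27 214.08] [483.55 180.07 123.07] [ -0.  60. -50.]
shift [ 108.  -339.1  429.8] rot [ 36.  -28.9  -9.6] rows 9
-140 [-0.45  0.54 -0.71] [646.43 -13.27 214.08] [564.45  85.93 123.07] [  0.  60. 130.]
shift [ 108.1 -412.3  530. ] rot [-139.   -12.5   37.3] rows 14
```

Emit:
drive_tool --rows '[60,-170,215,18,-15,-5,100,108,-339,430,36,-29,-10,100,108,-339,430,36,-29,-10,100,108,-339,430,36,-29,-10,100,108,-339,430,36,-29,-10,100,108,-339,430,36,-29,-10,100,108,-339,430,36,-29,-10,100,108,-339,430,36,-29,-10,100,108,-339,430,36,-29,-10,100,108,-339,430,36,-29,-10,100]'

```text
clock: 1.4
eef_pos: [484.4, 176.4, 122.3]
tcp_rot: [-0.016, 1.043, -0.894]
contact_force: [-0.3, 0.9, -0.4]
opening: 1.004
```

```bash
python3 - <<'E'
from h import *
T=shot("wrist","w1",None,1.4); np.save("T1.npy",T); print(T.round(3))
E
```

```text
[[ 3.15000e-01  7.70000e-01  5.54000e-01  4.84400e+02]
 [-3.92000e-01  6.37000e-01 -6.63000e-01  1.76353e+02]
 [-8.64000e-01 -8.00000e-03  5.03000e-01  1.22291e+02]
 [ 0.00000e+00  0.00000e+00  0.00000e+00  1.00000e+00]]
```

View pics/w1.png

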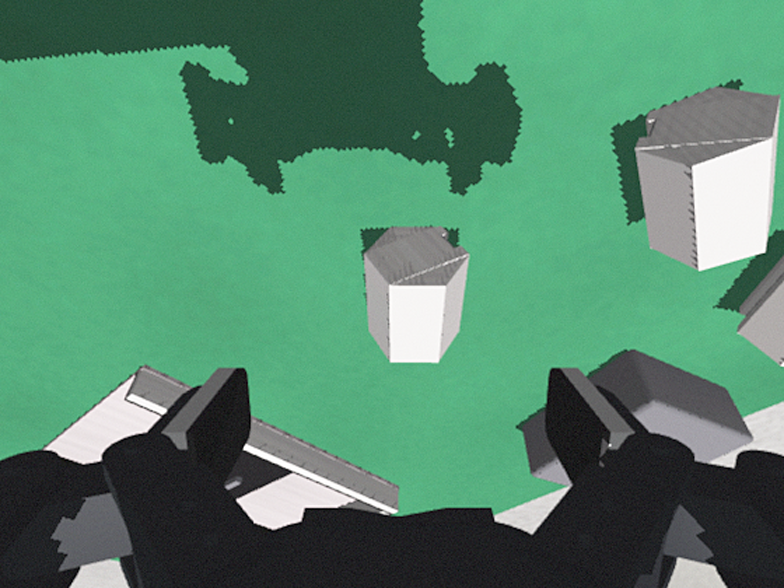

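```bash
python3 - <<'E'
from h import *
im=cv2.imread("pics/w1_raw.png")
c=im[150:270,230:370]; c=cv2.rotate(c,cv2.ROTATE_180); cv2.imwrite("pics/w1c.png",cv2.resize(c,None,fx=5,fy=5,interpolation=cv2.INTER_CUBIC))
E
```

```text
(no output)
```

View pics/w1c.png

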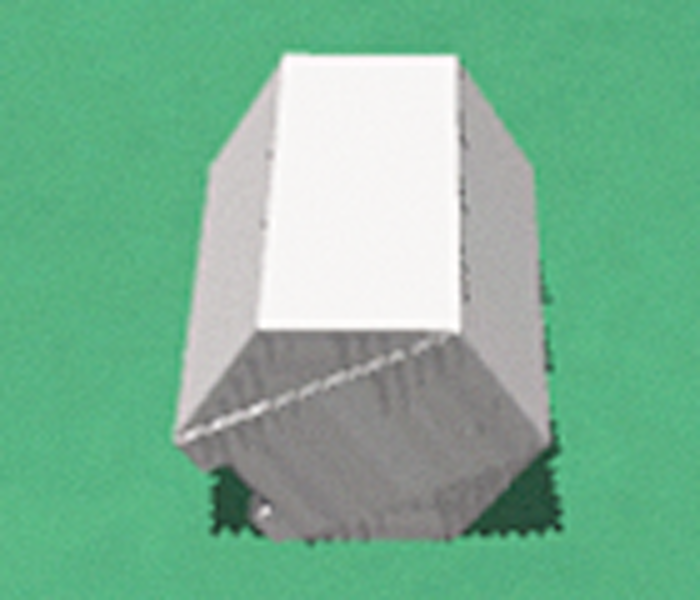

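The enlarged, rotated crop shows the target's near end face. The slot notch is in the lower-left flat at about crop (230,490), seen looking along the bar's +d direction (0.64,-0.77). Rolling it +120° about d brings the slot up.

```bash
python3 - <<'E'
from h import *
np.set_printoptions(precision=1,suppress=True)
T=np.load("T1.npy")
q=[(282,55),(458,55),(460,330),(258,330)]
P=[cast("wrist",(369.5-x/5,269.5-y/5),46,T) for x,y in q]
P=np.array(P); print(P, P.mean(0))
d=(P[0]+P[1]-P[2]-P[3]); print("yaw",np.degrees(np.arctan2(d[1],d[0])), np.linalg.norm(d)/2, np.linalg.norm(P[0]-P[1]),np.linalg.norm(P[2]-P[3]))
# mask check top view: white top flat
t=cv2.imread("pics/top0.png"); 
m=(t[190:225,245:290].min(2)>200).astype('uint8'); c=max(cv2.findContours(m,0,2)[0],key=cv2.contourArea)
rc=cv2.minAreaRect(c); b=cv2.boxPoints(rc)+[245,190]; Q=np.array([cast("top",p,46) for p in b]); print(Q,Q.mean(0))
E
```

```text
[[560.6 119.2  46. ]
 [539.6 101.5  46. ]
 [501.8 147.9  46. ]
 [522.2 165.1  46. ]] [531.1 133.4  46. ]
yaw -50.482688303410754 59.810920242420174 27.462702943144226 26.65985504209434
[[522.7 167.1  46. ]
 [560.6 121.1  46. ]
 [538.7 103.8  46. ]
 [501.  149.7  46. ]] [530.8 135.4  46. ]
```

```bash
python3 - <<'E'
from h import *
np.set_printoptions(precision=2,suppress=True)
R=tool(np.radians(-50.5),-np.radians(30)); g=np.array([531,134,27.])
tcp=g+19*R[:,0]; print(tcp)
print("pre"); move(tcp-80*R[:,0],R); print("final shift = +80 x")
E
```

```text
[523.67 127.96  10.55]
pre
shift [69.  38.8 34. ] rot [ 78.2   0.5 -44.9] rows 9
final shift = +80 x
```

Emit:
drive_tool --rows '[10,10,0,9,0,-5,100,10,20,10,17,0,-10,100,20,30,15,26,0,-15,100,30,38,20,35,0,-20,100,40,38,25,43,0,-25,100,50,38,28,52,0,-30,100,60,38,31,61,0,-35,100,69,39,34,70,0.5,-40,100,69,39,34,78,0.5,-45,100,69,39,34,78,0.5,-45,100]'

```text
clock: 2.7
eef_pos: [555.1, 154.1, 79.6]
tcp_rot: [-0.004, 1.046, -2.453]
contact_force: [-0.2, 0.6, 0.2]
opening: 0.995
```

```bash
python3 - <<'E'
from h import *
R=tool(np.radians(-50.5),-np.radians(30)); g=np.array([531,134,27.])
tcp=g+19*R[:,0]
move(tcp,R); print(r.sense()["qpos"].round(2))
E
```

```text
shift [80.2  0.2  0.8] rot [0.2 0.  0. ] rows 2
[ 0.36  0.72  1.49 -0.16  1.43  1.31]
```

Emit:
drive_tool --rows '[35,0,0.5,0,0,0,100,60,0,0.8,0,0,0,100,80,0,0.8,0,0,0,100,80,0,0.8,0,0,0,100,80,0,0.8,0,0,0,60,80,0,0.8,0,0,0,40,80,0,0.8,0,0,0,40,80,0,0.8,0,0,0,40,80,0,0.8,0,0,0,40]' --newtons 60

```text
clock: 3.82
eef_pos: [524.9, 129.2, 12.0]
tcp_rot: [-0.003, 1.049, -2.452]
contact_force: [1.8, 3.7, 6.0]
opening: 0.691
```

```bash
python3 - <<'E'
from h import *
s=r.sense(); print(s["contact_force"],s["opening"],pose().round(3))
shot("wrist","w2",None,1.2)
E
```

```text
[1.76963833 3.68772556 6.03492948] 0.6914829006172438 [[-3.84000e-01  6.39000e-01 -6.67000e-01  5.24949e+02]
 [-3.17000e-01 -7.70000e-01 -5.54000e-01  1.29197e+02]
 [-8.67000e-01 -2.00000e-03  4.98000e-01  1.19630e+01]
 [ 0.00000e+00  0.00000e+00  0.00000e+00  1.00000e+00]]
```

View pics/w2.png

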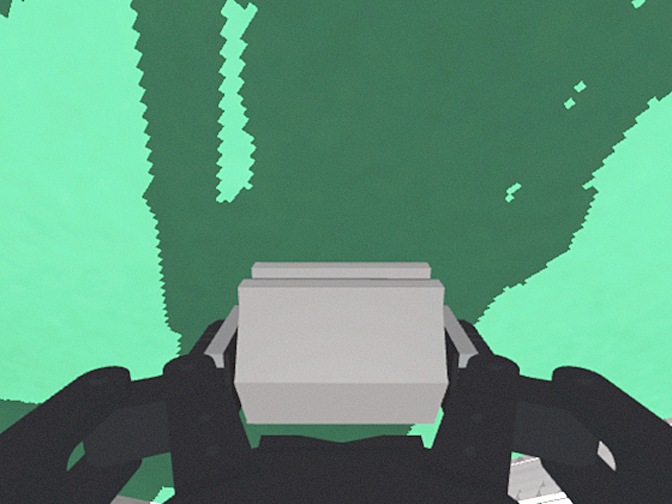

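```bash
python3 - <<'E'
from h import *
np.set_printoptions(precision=1,suppress=True)
T=pose(); S=np.array([531,134,23.]); k=T[:3,:3].T@(S-T[:3,3]); print("spacer in tool",k)
for lift,a in [(20,0),(45,0),(45,20),(45,40),(45,60),(0,60)]:
    R=T[:3,:3]@Ro.from_rotvec([0,a,0],degrees=True).as_matrix()
    p=S+[0,0,lift]-R@k; d=T[:3,:3].T@(p-T[:3,3]); print(lift,a,d,p)
E
```

```text
spacer in tool [-13.4   0.2  -1.2]
20 0 [-17.3  -0.   10. ] [525.  129.2  32. ]
45 0 [-39.   -0.1  22.4] [525.  129.2  57. ]
45 20 [-39.4  -0.1  17.8] [528.2 131.9  55. ]
45 40 [-41.4  -0.1  13.5] [531.8 134.9  54.6]
45 60 [-44.7  -0.1  10.2] [535.3 137.8  55.8]
0 60 [ -5.7  -0.  -12.2] [535.3 137.8  10.8]
```

Emit:
drive_tool --rows '[-17,0,10,0,0,0,40,-39,0,22.4,0,0,0,40,-39,0,20,0,10,0,40,-39.4,0,17.8,0,20,0,40,-40,0,15.5,0,30,0,40,-41.4,0,13.5,0,40,0,40,-43,0,12,0,50,0,40,-44.7,0,10.2,0,60,0,40,-44.7,0,10.2,0,60,0,40,-44.7,0,10.2,0,60,0,40]'

```text
clock: 5.12
eef_pos: [533.5, 148.3, 57.5]
tcp_rot: [-3.085, 1.073, 0.76]
contact_force: [-0.3, 0.9, -1.7]
opening: 0.686
```

```bash
python3 - <<'E'
from h import *
s=r.sense(); print(s["contact_force"],s["opening"],pose().round(3),s["qpos"].round(2))
shot("wrist","w3",None,1.2)
T=pose();Rt=tool(np.radians(-50.5),np.radians(30)); k=np.array([-13.4,.2,-1.2])
for z in (25,23): move(np.array([531,134,z])-Rt@k,Rt)
E
```

```text
[-0.31456321  0.881086   -1.70154141] 0.685519219971336 [[ 3.46000e-01  6.52000e-01 -6.75000e-01  5.33533e+02]
 [ 3.29000e-01 -7.58000e-01 -5.64000e-01  1.48291e+02]
 [-8.79000e-01 -2.70000e-02 -4.76000e-01  5.75290e+01]
 [ 0.00000e+00  0.00000e+00  0.00000e+00  1.00000e+00]] [ 0.08  0.4   2.22  1.21  0.33 -0.18]
shift [36.4  9.9 25.2] rot [0.4 1.4 1.8] rows 1
shift [38.2 10.  26.2] rot [0.4 1.4 1.8] rows 1
```

View pics/w3.png

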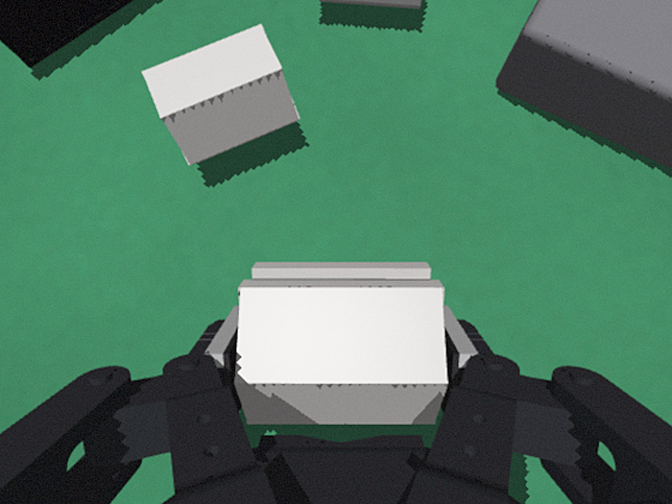

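Emit:
drive_tool --rows '[10,10,9,0.4,1.4,1.8,40,20,10,14,0.4,1.4,1.8,40,30,10,21,0.4,1.4,1.8,40,36.4,10,25.2,0.4,1.4,1.8,40,36.4,10,25.2,0.4,1.4,1.8,40]'

```text
clock: 5.8
eef_pos: [535.6, 138.3, 13.2]
tcp_rot: [-3.139, 1.047, 0.693]
contact_force: [0.2, -0.4, -2.6]
opening: 0.689
```

```bash
python3 - <<'E'
from h import *
s=r.sense(); print(s["contact_force"],s["opening"],pose().round(3),s["qpos"].round(2))
Rt=tool(np.radians(-50.5),np.radians(30)); k=np.array([-13.4,.2,-1.2])
for z in (25,23,22): move(np.array([531,134,z])-Rt@k,Rt)
E
```

```text
[ 0.21279032 -0.39474516 -2.56738659] 0.6891954267711548 [[ 3.8500e-01  6.3700e-01 -6.6800e-01  5.3557e+02]
 [ 3.2000e-01 -7.7100e-01 -5.5100e-01  1.3833e+02]
 [-8.6600e-01 -2.0000e-03 -5.0000e-01  1.3237e+01]
 [ 0.0000e+00  0.0000e+00  0.0000e+00  1.0000e+00]] [ 0.07  0.51  2.25  1.76  0.3  -0.75]
shift [0.1 0.2 0.8] rot [ 0.  -0.   0.1] rows 1
shift [1.8 0.2 1.8] rot [ 0.  -0.   0.1] rows 1
shift [2.7 0.2 2.3] rot [ 0.  -0.   0.1] rows 1
```

Emit:
drive_tool --rows '[1.8,0,1.8,0,0,0,40,2.7,0,2.3,0,0,0,40]'

```text
clock: 6.05
eef_pos: [535.7, 138.4, 11.2]
tcp_rot: [-3.139, 1.044, 0.693]
contact_force: [-13.2, -8.2, 30.3]
opening: 0.688
```

Emit:
drive_tool --rows '[0,0,0,0,0,0,70,0,0,0,0,0,0,100,0,0,0,0,0,0,100,-20,0,0,0,0,0,100,-50,0,0,0,0,0,100,-90,0,0,0,0,0,100,-110,0,0,0,0,0,100,-110,0,0,0,0,0,100]'

```text
clock: 7.05
eef_pos: [493.7, 102.8, 107.6]
tcp_rot: [3.14, 1.042, 0.69]
contact_force: [-0.7, 0.6, 0.5]
opening: 0.997
```

```bash
python3 - <<'E'
from h import *
s=r.sense(); print(s["contact_force"],s["opening"],pose().round(3),s["qpos"].round(2))
T=shot("wrist","w4",None,1.4); np.save("T4.npy",T)
shot("top","t4",(190,120,440,270),3.2)
E
```

```text
[-0.72167248  0.55949903  0.51665777] 0.9965411804600964 [[ 3.89000e-01  6.37000e-01 -6.65000e-01  4.93703e+02]
 [ 3.21000e-01 -7.71000e-01 -5.50000e-01  1.02757e+02]
 [-8.64000e-01  1.00000e-03 -5.04000e-01  1.07616e+02]
 [ 0.00000e+00  0.00000e+00  0.00000e+00  1.00000e+00]] [-0.02  0.24  2.31  1.11  0.38 -0.15]
```

View pics/w4.png

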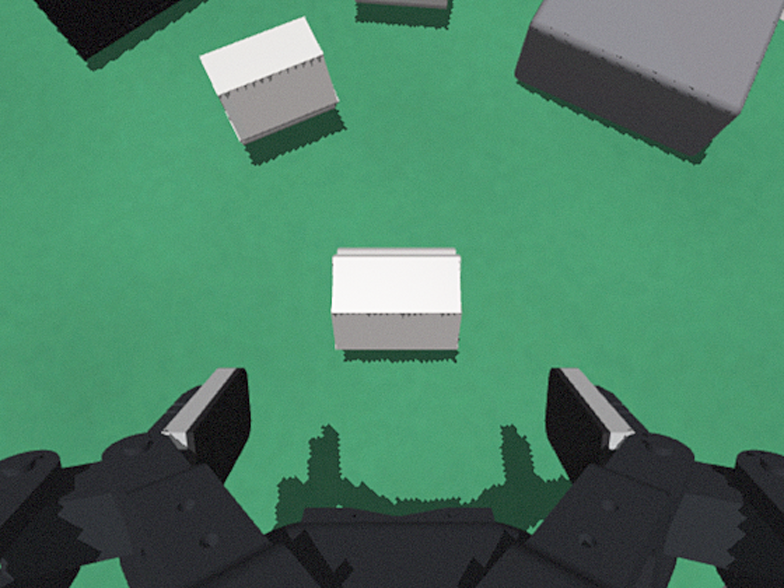

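View pics/t4.png

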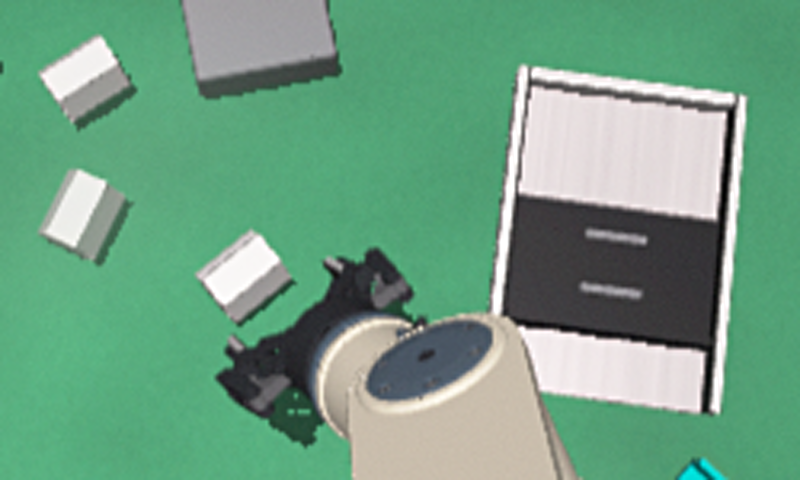

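```bash
python3 - <<'E'
from h import *
np.set_printoptions(precision=1,suppress=True)
t=cv2.imread("pics/t4_raw.png")
c=t[120:260,330:440]; cv2.imwrite("pics/lane.png",cv2.resize(c,None,fx=5.5,fy=4.2*1.309,interpolation=cv2.INTER_CUBIC)[:600])
up=lambda x,y:(190+x/3.2,120+y/3.2)
for n,p,z in [("FL",(521,66),26),("FR",(746,96),26),("NR",(719,412),26),("NL",(484,382),26),("s1",(617,238),21),("s2",(611,291),21)]:
    print(n,cast("top",up(*p),z))
E
```

```text
FL [709.1 -98.6  26. ]
FR [ 682.7 -287.4   26. ]
NR [ 416.6 -250.3   26. ]
NL [440.8 -61.1  26. ]
s1 [ 561.4 -175.    21. ]
s2 [ 516.7 -168.2   21. ]
```

View pics/lane.png

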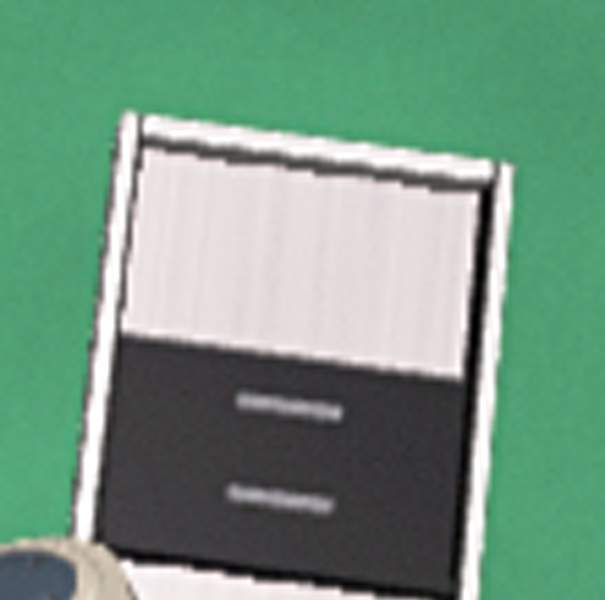

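```bash
cat >> h.py <<'E'
LC=np.array([562.3,-174.4]); LY=np.radians(-7.95)
U=np.array([np.cos(LY),np.sin(LY)]); V=np.array([-np.sin(LY),np.cos(LY)])
def L2W(x,y,z): return np.r_[LC+x*U+y*V,z]
def W2L(p): d=np.asarray(p)[:2]-LC; return np.array([d@U,d@V,p[2] if len(p)>2 else 0])
E
python3 - <<'E'
from h import *
np.set_printoptions(precision=1,suppress=True)
k=lambda x,y:(330+x/5.5,120+y/5.5)
for p,z in [((119,337),16),((462,378),16),((105,552),36),((455,597),36),((289,407),21),((280,499),21)]:
    print(W2L(cast("top",k(*p),z)))
Rp=tool(LY-np.pi/2,0)
print("above start"); move(L2W(-125,0,107),Rp); 
E
```

```text
[24.7 84.7 16. ]
[ 27.4 -82.8  16. ]
[-85.3  82.1  36. ]
[-83.7 -82.9  36. ]
[ 0.1  0.1 21. ]
[-45.5  -0.1  21. ]
above start
shift [-105.5  165.6  179.5] rot [ 46.4 -28.4  12.6] rows 6
```

Emit:
drive_tool --rows '[-20,30,30,8,-5,2,60,-35,55,60,16,-10,4,30,-55,85,90,24,-14,6,0,-70,110,120,31,-19,8,0,-85,138,150,39,-24,10,0,-105.5,165.6,179.5,46.4,-28.4,12.6,0,-105.5,165.6,179.5,46.4,-28.4,12.6,0,-105.5,165.6,179.5,46.4,-28.4,12.6,0]'

```text
clock: 8.15
eef_pos: [438.1, -156.0, 105.8]
tcp_rot: [-0.972, 1.569, 2.033]
contact_force: [-0.5, 0.2, -1.2]
opening: -0.001
```

```bash
python3 - <<'E'
from h import *
s=r.sense(); print(s["contact_force"],s["opening"],pose().round(3),s["qpos"].round(2))
print(W2L(s["eef_pos"]))
move(L2W(-125,0,14),tool(LY-np.pi/2,0))
T=shot("wrist","w5",None,1.4)
E
```

```text
[-0.47332692  0.15712164 -1.2065519 ] -0.0007985298816297355 [[-1.00000e-03 -1.37000e-01 -9.91000e-01  4.38117e+02]
 [ 2.00000e-03 -9.91000e-01  1.37000e-01 -1.55999e+02]
 [-1.00000e+00 -2.00000e-03  1.00000e-03  1.05754e+02]
 [ 0.00000e+00  0.00000e+00  0.00000e+00  1.00000e+00]] [-0.35  0.28  2.08  0.    0.79  1.36]
[-125.53415721    1.04858631  105.75381303]
shift [91.8  1.2 -0.6] rot [0.1 0.1 0.1] rows 2
```

View pics/w5.png

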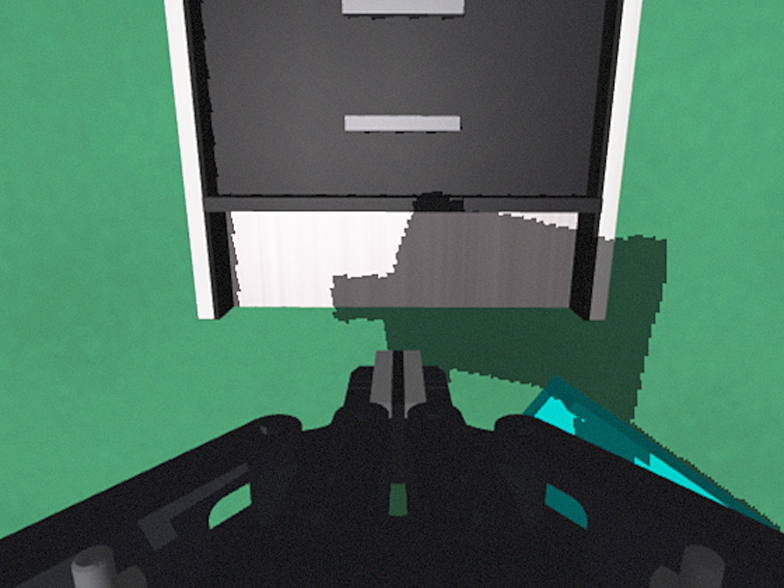

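Emit:
drive_tool --rows '[50,1,-0.5,0,0,0,0,92,1,-0.5,0,0,0,0,92,1,-0.5,0,0,0,0,92,1,-15,0,0,0,0,92,1,-25,0,0,0,0,92,1,-33,0,0,0,0,92,1,-43,0,0,0,0,92,1,-53,0,0,0,0,92,1,-64,0,0,0,0]'

```text
clock: 9.32
eef_pos: [501.7, -165.5, 13.9]
tcp_rot: [-0.893, 1.569, 2.111]
contact_force: [-0.3, 0.0, 0.7]
opening: 0.001
```

```bash
python3 - <<'E'
from h import *
s=r.sense(); print(s["contact_force"],s["wrist_torque"],W2L(s["eef_pos"]))
move(L2W(4,0,14),tool(LY-np.pi/2,0))
E
```

```text
[-0.319393    0.0390997   0.71469795] [0.04610205 0.10144123 0.00880161] [-61.24063894   0.41230511  13.90492422]
shift [ -0.2   0.5 -65.2] rot [0.1 0.1 0.1] rows 2
```

Emit:
drive_tool --rows '[0,0,-10,0,0,0,0,0,0,-20,0,0,0,0,0,0,-30,0,0,0,0,0,0,-38,0,0,0,0,0,0,-44,0,0,0,0,0,0,-50,0,0,0,0]'

```text
clock: 10.07
eef_pos: [551.4, -172.4, 13.8]
tcp_rot: [-0.793, 1.569, 2.212]
contact_force: [-1.1, 0.4, 0.2]
opening: -0.003
```

```bash
python3 - <<'E'
from h import *
s=r.sense(); print(s["contact_force"],s["wrist_torque"],W2L(s["eef_pos"]))
shot("wrist","w6",None,1.2)
E
```

```text
[-1.08330955  0.38981874  0.15217492] [ 0.01945488  0.1455786  -0.00712651] [-11.06479827   0.51907     13.78501387]
```

View pics/w6.png

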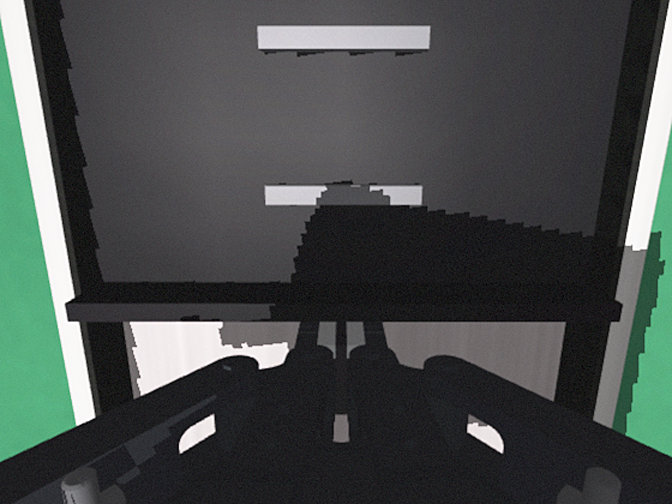

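Pushing works: the lip is straight and the fingers are at its middle. I'll continue until it meets the stop.

Emit:
drive_tool --rows '[0,0,-6,0,0,0,0,0,0,-10,0,0,0,0,0,0,-13,0,0,0,0,0,0,-15,0,0,0,0,0,0,-16,0,0,0,0]'

```text
clock: 10.75
eef_pos: [568.3, -174.8, 14.0]
tcp_rot: [-1.331, 1.569, 1.674]
contact_force: [-1.4, 0.3, 0.3]
opening: -0.0
```

Emit:
drive_tool --rows '[0,0,-2,0,0,0,0,0,0,-4,0,0,0,0,0,0,-4,0,0,0,0]'

```text
clock: 11.12
eef_pos: [569.0, -174.7, 13.4]
tcp_rot: [-0.291, 1.564, 2.714]
contact_force: [-11.6, 0.4, 8.3]
opening: -0.001
```

Emit:
drive_tool --rows '[0,0,-3,0,0,0,0,0,0,-4,0,0,0,0,0,0,3,0,0,0,0,0,0,15,0,0,0,0,-60,0,20,0,0,0,0,-120,0,-20,0,0,0,40,-140,0,-70,0,0,0,80,-140,0,-80,0,0,0,100,-140,0,-80,0,0,0,100]'

```text
clock: 12.25
eef_pos: [648.5, -185.8, 152.0]
tcp_rot: [-0.269, 1.562, 2.736]
contact_force: [0.1, -0.5, -1.1]
opening: 0.844
```

```bash
python3 - <<'E'
from h import *
s=r.sense(); print(s["contact_force"],W2L(s["eef_pos"]))
T=shot("wrist","w7",None,1.4); np.save("T7.npy",T)
shot("top","t7",(320,120,440,270),4)
E
```

```text
[ 0.07114901 -0.54744908 -1.08077446] [ 86.96934553   0.61720029 151.99408937]
```

View pics/w7.png

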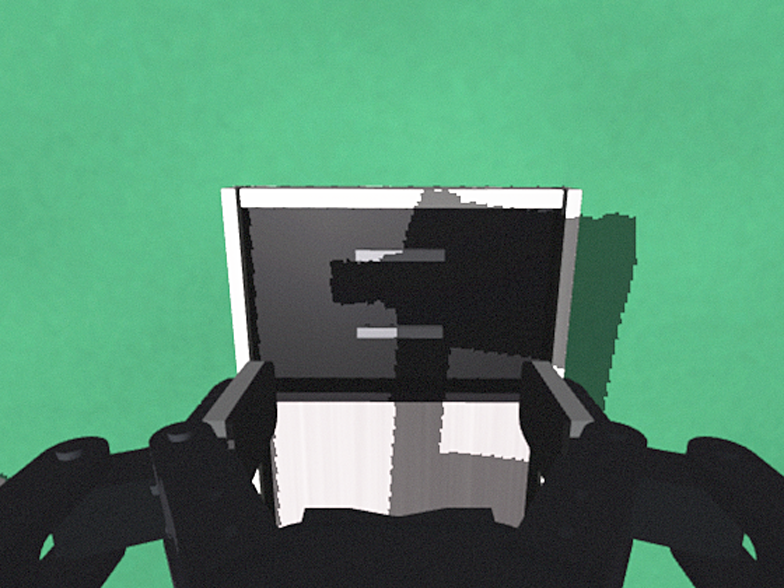

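View pics/t7.png

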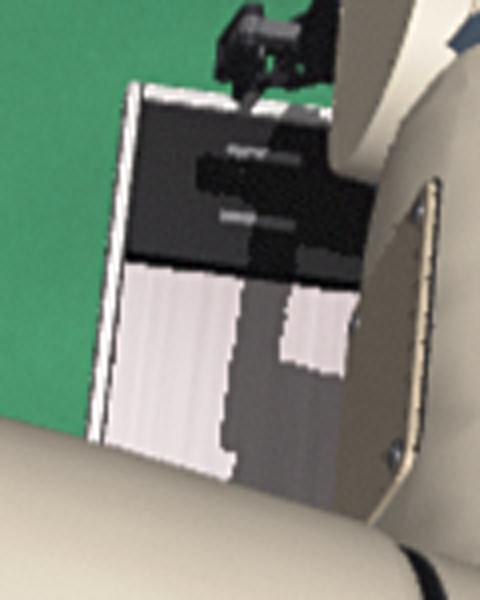

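```bash
python3 - <<'E'
from h import *
np.set_printoptions(precision=1,suppress=True)
T=np.load("T7.npy"); k=lambda x,y:((x+.5)/1.4-.5,(y+.5)/1.4-.5)
for n,p,z in [("far strip",(400,255.5),21),("near",(400,332.5),21),("stop inner top L",(270,208),26),("stop R",(540,208),26),("stop outer L",(270,188),26),("lip near top",(400,401),36),("railL top out",(222,190),26),("railR out",(582,190),26),("railLin",(240,190),26),("railRin",(566,190),26)]:
    print(n,W2L(cast("wrist",k(*p),z,T)))
q=lambda x,y:(320+x/4,120+y/4)
print("top cam")
for n,p,z in [("far",(264,154.5),21),("near",(257,220.5),21),("lip",(240,270),36),("lipL",(135,257),36),("stopouter",(148,85),26),("stopinner",(145,97),26)]:
    print(n,W2L(cast("top",q(*p),z)))
E
```

```text
far strip [99.6  0.5 21. ]
near [53.7  0.3 21. ]
stop inner top L [126.5  70.6  26. ]
stop R [126.7 -74.8  26. ]
stop outer L [137.   69.9  26. ]
lip near top [17.1  0.3 36. ]
railL top out [135.9  95.6  26. ]
railR out [136.2 -96.4  26. ]
railLin [135.9  85.9  26. ]
railRin [136.2 -87.9  26. ]
top cam
far [98.7  0.5 21. ]
near [52.3  0.7 21. ]
lip [12.8 11.5 36. ]
lipL [12.  80.8 36. ]
stopouter [134.8  84.   26. ]
stopinner [126.  85.  26.]
```

```bash
python3 - <<'E'
from h import *
np.set_printoptions(precision=1,suppress=True)
T=np.load("T4.npy"); k=lambda x,y:((x+.5)/1.4-.5,(y+.5)/1.4-.5)
P=np.array([cast("wrist",k(*p),46,T) for p in [(333,256),(459,256),(461,313),(332,313)]]); print(P,P.mean(0)); d=P[0]+P[3]-P[1]-P[2]; print(np.degrees(np.arctan2(d[1],d[0])))
t=cv2.imread("pics/t4_raw.png"); m=(t[185:225,245:285].min(2)>200).astype('uint8'); c=max(cv2.findContours(m,0,2)[0],key=cv2.contourArea)
b=cv2.boxPoints(cv2.minAreaRect(c))+[245,185]; Q=np.array([cast("top",p,46) for p in b]); print(Q.mean(0))
R=tool(np.radians(-50.5),-np.radians(30)); g=np.array([531,134,27.])
tcp=g+19*R[:,0]
print("pre"); move(tcp-90*R[:,0],R)
E
```

```text
[[521.4 166.   46. ]
 [558.9 120.6  46. ]
 [537.9 103.2  46. ]
 [500.7 148.2  46. ]] [529.7 134.5  46. ]
129.55057114340846
[532.1 138.3  46. ]
pre
shift [  65.  -326.7  133.9] rot [-46.1 -27.8  12.8] rows 6
```

Emit:
drive_tool --rows '[10,-54,22,-8,-5,2,100,20,-108,45,-15,-9,4,100,30,-162,67,-23,-14,6,100,40,-216,90,-31,-19,8,100,50,-270,112,-38,-23,11,100,60,-326,134,-46,-28,13,100,65,-327,134,-46,-28,13,100,65,-327,134,-46,-28,13,100,65,-327,134,-46,-28,13,100]'

```text
clock: 13.48
eef_pos: [558.3, 155.2, 88.8]
tcp_rot: [0.006, 1.042, -2.451]
contact_force: [-0.7, -1.0, -0.1]
opening: 1.004
```

```bash
python3 - <<'E'
from h import *
R=tool(np.radians(-50.5),-np.radians(30)); g=np.array([531,134.5,27.])
print(r.sense()["qpos"].round(2))
move(g+19*R[:,0],R)
T=shot("wrist","w8",None,1.3)
E
```

```text
[ 0.36  0.72  1.48 -0.16  1.45  1.31]
shift [89.6 -1.4 -1.8] rot [-0.3  0.3 -0. ] rows 2
```

View pics/w8.png

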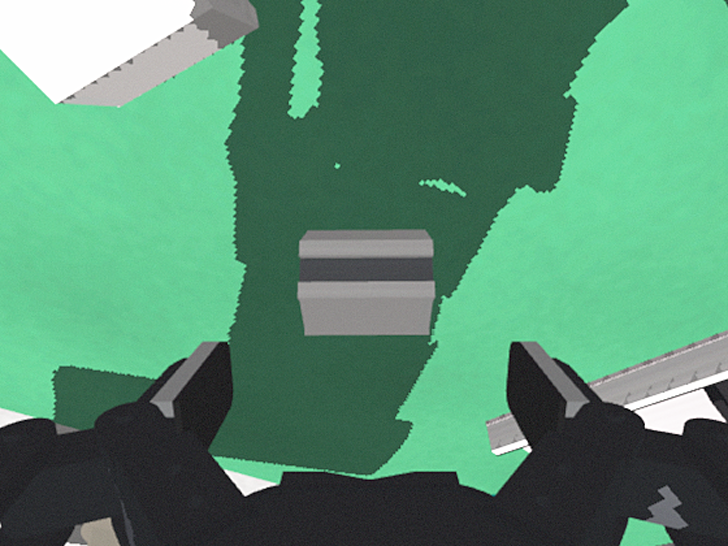

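Emit:
drive_tool --rows '[40,-1,-1,0,0,0,100,70,-1.4,-1.8,0,0,0,100,89.5,-1.4,-1.8,0,0,0,100,89.5,-1.4,-1.8,0,0,0,100,89.5,-1.4,-1.8,0,0,0,60,89.5,-1.4,-1.8,0,0,0,40,89.5,-1.4,-1.8,0,0,0,40,89.5,-1.4,-1.8,0,0,0,40,89.5,-1.4,-1.8,0,0,0,40]' --newtons 60

```text
clock: 14.65
eef_pos: [525.6, 128.8, 12.1]
tcp_rot: [0.009, 1.045, -2.448]
contact_force: [3.0, -0.1, 5.9]
opening: 0.692
```

```bash
python3 - <<'E'
from h import *
np.set_printoptions(precision=1,suppress=True)
T=pose(); s=r.sense(); print(s["contact_force"],s["opening"],T)
S=np.array([530.8,134.5,23.]); k=T[:3,:3].T@(S-T[:3,3]); k[1]=0; print("k",k); np.save("k.npy",k)
move(T[:3,3]+[0,0,80],T[:3,:3])
E
```

```text
[ 3.  -0.1  5.9] 0.6924999493958233 [[ -0.4   0.6  -0.7 525.6]
 [ -0.3  -0.8  -0.5 128.8]
 [ -0.9   0.    0.5  12.1]
 [  0.    0.    0.    1. ]]
k [-13.3   0.   -1.1]
shift [-69.2   0.3  40.2] rot [0. 0. 0.] rows 2
```

Emit:
drive_tool --rows '[-35,0,20,0,0,0,40,-69,0,40,0,0,0,40,-69,0,40,0,0,0,40]'

```text
clock: 15.02
eef_pos: [527.5, 130.0, 94.6]
tcp_rot: [0.013, 1.05, -2.444]
contact_force: [-0.5, 0.6, -2.4]
opening: 0.692
```

```bash
python3 - <<'E'
from h import *
k=np.load("k.npy"); yaw=LY-np.pi/2
for th in (-30,30):
    R=tool(yaw,np.radians(th)); S=L2W(75.3,0.4,103); print(th,S-R@k); move(S-R@k,R)
s=r.sense(); print(s["contact_force"],s["opening"],s["qpos"].round(2))
E
```

```text
-30 [ 629.37964944 -183.36386132   92.08207929]
shift [ 63.4 307.  101.6] rot [ 40.8  -0.3 -23.9] rows 6
30 [ 642.51996188 -185.19891964   90.93736914]
shift [ 60.  316.7  93.2] rot [49.4 56.1 -0.3] rows 7
[-0.52911901  0.6275673  -2.40907691] 0.6915553103111494 [ 0.35  0.66  1.58 -0.17  1.4   1.31]
```

Emit:
drive_tool --rows '[10,50,17,7,0,-4,40,20,100,34,14,0,-8,40,32,153,51,20,0,-12,40,42,205,68,27,0,-16,40,53,256,85,34,0,-20,40,63,307,101.6,40.8,-0.3,-23.9,40,63,307,101.6,40.8,-0.3,-23.9,40,63,307,101.6,40.8,-0.3,-23.9,40]'

```text
clock: 16.02
eef_pos: [628.8, -183.0, 91.1]
tcp_rot: [-0.003, 1.046, 3.0]
contact_force: [-0.2, 1.2, -1.2]
opening: 0.693
```

```bash
python3 - <<'E'
from h import *
k=np.load("k.npy"); yaw=LY-np.pi/2
for th in (-20,-10,0,10,20,30):
    R=tool(yaw,np.radians(th)); S=L2W(75.3,0.4,103); move(S-R@k,R)
s=r.sense(); print(s["contact_force"],s["opening"],s["qpos"].round(2))
E
```

```text
shift [-1.1  0.3 -2.3] rot [ 0.  10.1  0.1] rows 1
shift [-1.6  0.3 -4.6] rot [-0.  20.1  0.1] rows 2
shift [-2.4  0.3 -6.8] rot [-0.  30.1  0.1] rows 3
shift [-3.5  0.3 -8.8] rot [-0.  40.1  0.1] rows 4
shift [ -5.    0.3 -10.6] rot [-0.  50.1  0.1] rows 5
shift [ -6.8   0.3 -12.1] rot [-0.  60.1  0.1] rows 6
[-0.19892905  1.16611001 -1.19001179] 0.6933317458005156 [-0.26  0.83  1.24 -0.06  1.59  1.47]
```

Emit:
drive_tool --rows '[-1.1,0.3,-2.3,0,10,0,40,-1.6,0.3,-4.6,0,20,0,40,-2.4,0.3,-6.8,0,30,0,40,-3.5,0.3,-8.8,0,40,0,40,-5,0.3,-10.6,0,50,0,40,-6.8,0.3,-12.1,0,60,0,40,-6.8,0.3,-12.1,0,60,0,40,-6.8,0.3,-12.1,0,60,0,40]'

```text
clock: 17.02
eef_pos: [640.7, -182.7, 90.0]
tcp_rot: [-3.136, 1.052, -0.133]
contact_force: [0.1, 1.0, -2.1]
opening: 0.69
```

```bash
python3 - <<'E'
from h import *
k=np.load("k.npy"); yaw=LY-np.pi/2
R=tool(yaw,np.radians(30))
for z in (50,42,39.5,38): print(z); move(L2W(75.3,0.4,z)-R@k,R)
s=r.sense(); print(s["contact_force"],s["opening"],s["qpos"].round(2))
shot("wrist","w9",None,1.3)
shot("side","s9",(260,220,480,390),3.5)
E
```

```text
50
shift [46.2  2.4 23.9] rot [0.  0.3 0.2] rows 1
42
shift [53.2  2.4 27.9] rot [0.  0.3 0.2] rows 1
39.5
shift [55.3  2.4 29.1] rot [0.  0.3 0.2] rows 2
38
shift [56.6  2.4 29.9] rot [0.  0.3 0.2] rows 2
[ 0.07711824  0.99065542 -2.13620345] 0.6896682823181017 [-0.33  0.43  2.04  0.54  0.19  0.87]
```

View pics/w9.png

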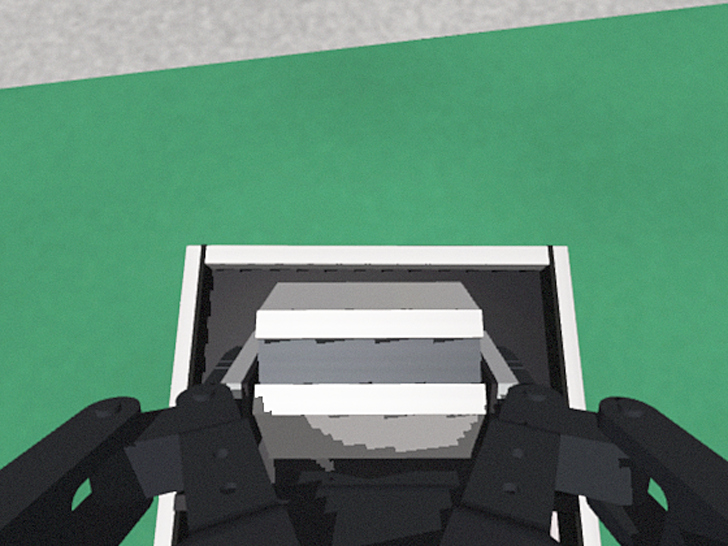

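View pics/s9.png

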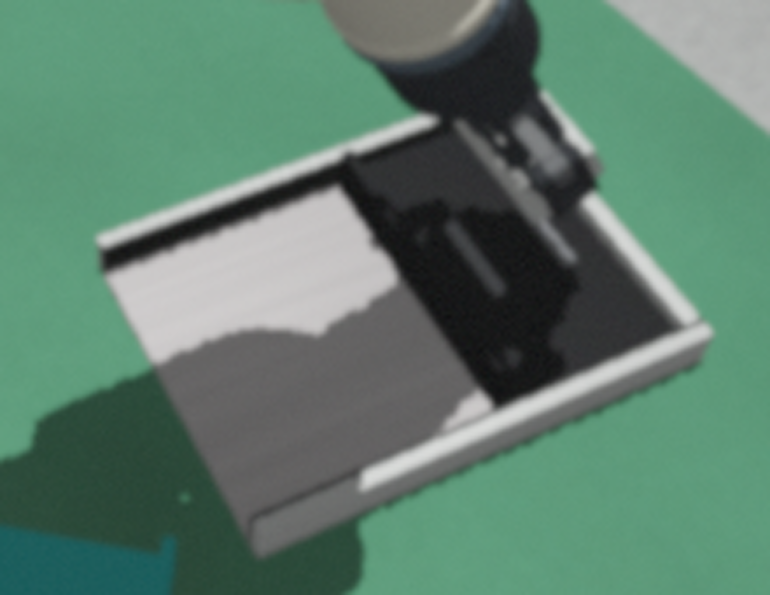

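Emit:
drive_tool --rows '[15,2.4,8,0,0.3,0.2,40,30,2.4,16,0,0.3,0.2,40,46,2.4,24,0,0.3,0.2,40,53,2.4,28,0,0.3,0.2,40,53,2.4,28,0,0.3,0.2,40]'

```text
clock: 17.75
eef_pos: [645.3, -185.4, 30.7]
tcp_rot: [-3.141, 1.045, -0.137]
contact_force: [0.5, -0.1, -1.3]
opening: 0.691
```

```bash
python3 - <<'E'
from h import *
k=np.load("k.npy"); yaw=LY-np.pi/2
R=tool(yaw,np.radians(30))
for z in (40,39,38): print(z); move(L2W(75.3,0.4,z)-R@k,R)
s=r.sense(); print(s["contact_force"],s["opening"],s["qpos"].round(2))
T=pose(); print("spacer lane",W2L(T[:3,3]+T[:3,:3]@k))
E
```

```text
40
shift [1.  0.2 3.8] rot [ 0.1 -0.1  0. ] rows 1
39
shift [1.9 0.2 4.3] rot [ 0.1 -0.1  0. ] rows 1
38
shift [2.7 0.2 4.8] rot [ 0.1 -0.1  0. ] rows 1
[ 0.46770324 -0.10352356 -1.26966433] 0.6910852400233393 [-0.33  0.55  2.05  1.28  0.1   0.13]
spacer lane [78.09077167  0.59722277 42.77153477]
```

Emit:
drive_tool --rows '[0.5,0.2,3,0,0,0,40,1,0.2,3.8,0,0,0,40,1.9,0.2,4.3,0,0,0,40,2.5,0.2,4.7,0,0,0,40]'

```text
clock: 18.25
eef_pos: [643.2, -185.2, 26.9]
tcp_rot: [-3.141, 1.044, -0.137]
contact_force: [-2.8, 1.6, 8.2]
opening: 0.692
```

```bash
python3 - <<'E'
from h import *
k=np.load("k.npy"); yaw=LY-np.pi/2
s=r.sense(); print(s["contact_force"],s["opening"],s["qpos"].round(2))
T=pose(); print("spacer lane",W2L(T[:3,3]+T[:3,:3]@k)); move(T[:3,3],tool(yaw,np.radians(30)))
E
```

```text
[-2.84783882  1.64828971  8.17137808] 0.6919989679828836 [-0.33  0.55  2.06  1.4   0.1   0.  ]
spacer lane [75.90099362  0.44803749 38.96604723]
shift [0. 0. 0.] rot [ 0.1 -0.2  0. ] rows 1
```

Emit:
drive_tool --rows '[0,0,0,0,0,0,75,0,0,0,0,0,0,100,0,0,0,0,0,0,100,0,0,0,0,0,0,100,-20,0,0,0,0,0,100,-50,0,0,0,0,0,100,-90,0,0,0,0,0,100,-110,0,0,0,0,0,100,-110,0,0,0,0,0,100]'

```text
clock: 19.38
eef_pos: [588.6, -177.9, 123.5]
tcp_rot: [3.141, 1.041, -0.138]
contact_force: [0.2, 1.0, -0.1]
opening: 1.001
```

```bash
python3 - <<'E'
from h import *
s=r.sense(); print(s["contact_force"],s["opening"],s["qpos"].round(2),W2L(s["eef_pos"]))
T=shot("wrist","w10",None,1.3); np.save("T10.npy",T)
move(L2W(-25,0,190),tool(LY-np.pi/2,0))
E
```

```text
[ 0.17681198  0.97849706 -0.12853367] 1.0014380957191324 [-0.36  0.31  2.14  0.55  0.21  0.84] [ 26.56792405   0.16045697 123.46064011]
shift [-84.3   0.2  10.6] rot [  0.1 -30.3   0. ] rows 3
```

View pics/w10.png

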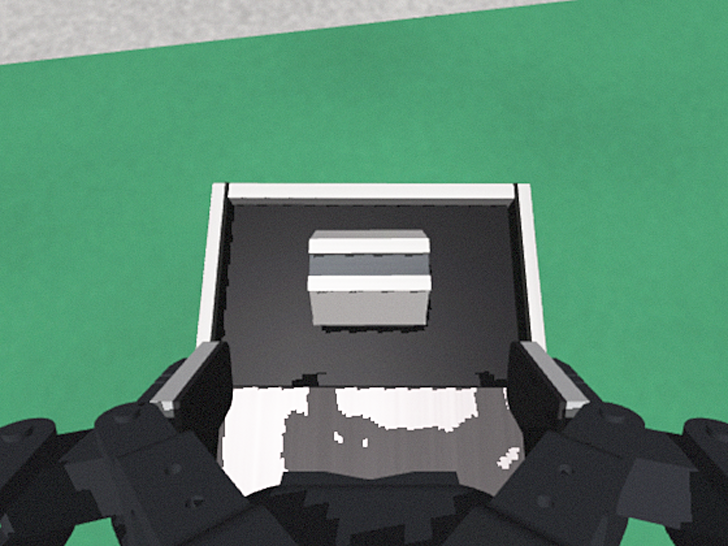

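Emit:
drive_tool --rows '[-40,0,4,0,-10,0,100,-70,0,10,0,-20,0,100,-90,0,60,0,-30,0,100,-90,0,110,0,-30,0,100,-90,0,150,0,-30,0,100,-90,0,150,0,-30,0,100]'

```text
clock: 20.18
eef_pos: [412.2, -152.2, 122.0]
tcp_rot: [-1.182, 1.568, 1.823]
contact_force: [0.7, 0.1, 0.3]
opening: 1.0
```

```bash
python3 - <<'E'
from h import *
np.set_printoptions(precision=1,suppress=True)
s=r.sense(); print(W2L(s["eef_pos"]),s["qpos"].round(2))
shot("top","t11",(320,120,440,270),4)
shot("side","s11",(260,220,480,390),3.5)
T=np.load("T10.npy"); k=lambda x,y:((x+.5)/1.3-.5,(y+.5)/1.3-.5)
for n,p,z in [("TL",(309,238),62),("TR",(430,238),62),("BL",(307,291),62),("BR",(431,291),62),("stopL",(240,206),26),("stopR",(505,206),26),("deckfarL?",(240,207),16),("lipbottom",(370,387),36)]:
    print(n,W2L(cast("wrist",k(*p),z,T)))
E
```

```text
[-151.7    1.2  122. ] [-0.4  0.2  2.1  0.   0.8  1.4]
TL [88.  31.4 62. ]
TR [ 88.1 -29.5  62. ]
BL [60.7 31.4 62. ]
BR [ 60.7 -29.   62. ]
stopL [121.1  78.3  26. ]
stopR [121.3 -80.1  26. ]
deckfarL? [124.8  81.3  16. ]
lipbottom [15.9  0.6 36. ]
```

View pics/t11.png

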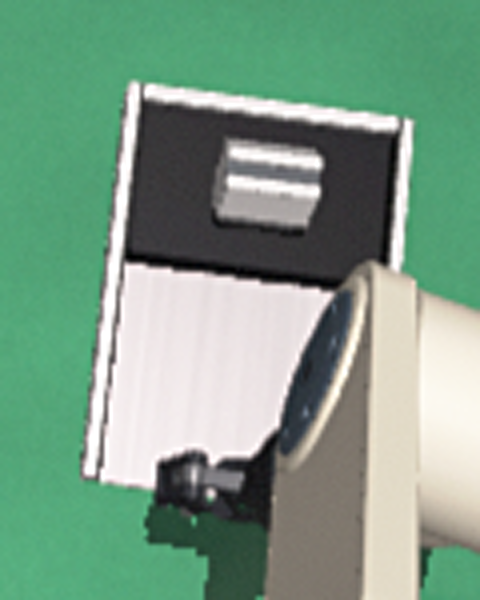

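View pics/s11.png

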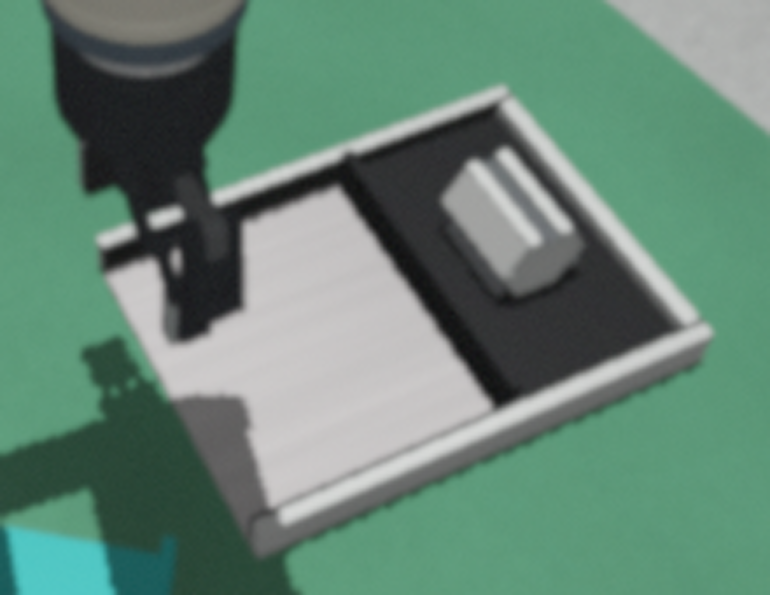

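The spacer is seated slot up, centred at about lane (74.4, 1.1) with its top face level. I'll give the lip one gentle push at its middle to confirm the pallet is home.

```bash
python3 - <<'E'
from h import *
R=tool(LY-np.pi/2,0)
move(L2W(-35,0.3,122),R);move(L2W(-35,0.3,14),R);move(L2W(4,0.3,14),R)
E
```

```text
shift [   2.6    0.2 -112.6] rot [ 0.1 -0.3  0.1] rows 2
shift [ 110.6    0.3 -112.1] rot [ 0.1 -0.3  0.1] rows 3
shift [ 110.8    0.4 -151.1] rot [ 0.1 -0.3  0.1] rows 3
```

Emit:
drive_tool --rows '[0,0,-50,0,0,0,0,0,0,-112,0,0,0,0,20,0,-112,0,0,0,0,60,0,-112,0,0,0,0,110,0,-112,0,0,0,0,110,0,-125,0,0,0,0,110,0,-140,0,0,0,0,110,0,-148,0,0,0,0,110,0,-151,0,0,0,0,110,0,-151,0,0,0,0]'

```text
clock: 21.52
eef_pos: [566.7, -174.3, 15.6]
tcp_rot: [-2.973, 1.565, 0.032]
contact_force: [-1.3, -0.9, 0.2]
opening: 0.006
```

```bash
python3 - <<'E'
from h import *
s=r.sense(); print(W2L(s["eef_pos"]),s["contact_force"])
E
```

```text
[ 4.31652232  0.65689972 15.59242303] [-1.27622629 -0.88742704  0.19131992]
```

Emit:
drive_tool --rows '[0,0,-1.5,0,0,0,0,0,0,-3,0,0,0,0,0,0,-4.5,0,0,0,0,0,0,-5,0,0,0,0]'

```text
clock: 22.02
eef_pos: [569.1, -174.6, 15.2]
tcp_rot: [-1.985, 1.569, 1.02]
contact_force: [-9.0, 0.3, 5.2]
opening: 0.003
```

```bash
python3 - <<'E'
from h import *
s=r.sense(); print(W2L(s["eef_pos"]),s["contact_force"])
E
```

```text
[ 6.75265513  0.7825342  15.21245662] [-8.99513146  0.306631    5.23551265]
```

The contact is firm at the same place as before, so the pallet is home. I'll back off, raise the arm and take a last look.

Emit:
drive_tool --rows '[0,0,10,0,0,0,0,0,0,40,0,0,0,0,-40,0,80,0,0,0,0,-100,0,100,0,0,0,0,-140,0,100,0,0,0,0,-140,0,100,0,0,0,0]'

```text
clock: 22.78
eef_pos: [471.7, -161.8, 158.3]
tcp_rot: [-3.119, 1.563, -0.114]
contact_force: [0.3, -0.4, 0.1]
opening: -0.001
```

```bash
python3 - <<'E'
from h import *
T=shot("wrist","w12",None,1.3); np.save("T12.npy",T)
shot("top","t12")
E
```

```text
(no output)
```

View pics/w12.png

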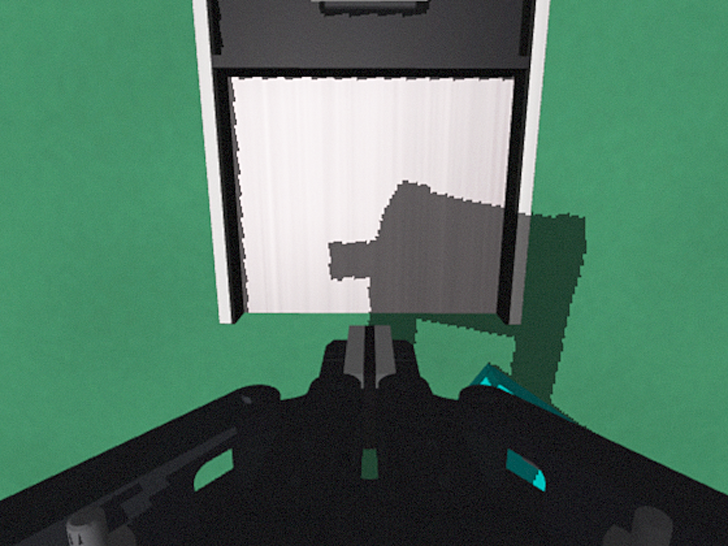

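View pics/t12.png

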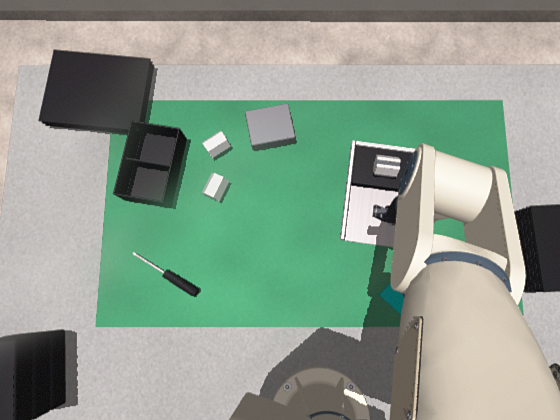

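The top view shows the spacer still seated slot up at about (387,166). The bin, screwdriver and grey box are where they started, and the arm is clear.

```bash
python3 -c "
from rig import sign_off
print(sign_off())"
```

```text
the job is handed in; nothing more can be done
None
```

I rolled the spacer two flats over, the first on the bench and the second while moving it to the pallet. It now lies slot up between the strips. I had already pushed the empty pallet home by the middle of its lip. I handed the job in at about 23 s; no verdict was reported.

**Spacer:** The wrist camera put its centre at about lane (74.4, 1.1) mm, against a nest at about (75.3, 0.4). It touched the deck at 39 mm, the expected height, and its top face looked level.

**Pallet:** A second gentle push, after placing, met the stop at the same point as the first (lane x about 6.7 mm at the tool, 9 N along the lane). I have no separate measurement of the gap at the stop.

**Bystanders:** The last top view showed the bin, screwdriver and grey box in the same places, and the arm was clear of everything.

**Disagreements:** Wrist and top camera readings differed by up to about 4 mm at the lane and on the spacer after its first roll. I took the lane stop as the reference for the wrist view of the nest. I did not measure the spacer again after the second push, only saw it still seated in the top view.

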